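# Build up the mount in the nest and draw the clamp tongue over it

### The job

In the assembly nest, lay the ring spacer on the body that already stands between the four dowels, then the plain top disc on the spacer, each seated flat and let go. Then pull the nest's sprung draw frame out by its grip until its pointer lines up with the blade of the index clip, so that the tongue covers the stack, and finish holding it there: keep hold of the grip, since the spring takes the frame back if you let go. Leave the tin, the bolt and the marker as they are.

Things in the scene. Friction and masses are not known exactly. Their poses are not given: they have to be found in the camera images.
- nest: grey base plate fixed to the bench, 16 mm thick. Origin on the bench under the pocket's middle; z up; -x is the way the draw frame is pulled out, its grip at that end. Plate x = -64 to +116, y = -84 to +84 mm, then an aluminium scale rail 24 mm wide along the +y side. The frame's 10 mm rods run along x at y = +-70 mm, 44 mm above the bench; a 20 mm spring tube lies round the -y one
- pocket (a point): centre of the pocket floor (the plate's top), 16 mm above the bench; axes as the nest's. Round it four 8 mm dowels at x = +-25, y = +-21 mm, tops 74 mm above the bench, last 8 mm tapered: they guide the 54 mm round parts with about 1.5 mm clearance. Gaps for fingers between dowels: 42 mm wide at the +y and -y sides, 34 mm at -x and +x
- block_mid (a point): centre of the loose dark steel body, a grooved round block of 54 mm diameter, 24 mm high, already standing in the pocket (its top is 40 mm above the bench); the point is half-way up
- spacer_mid (a point): centre of the aluminium spacer, a ring of 54 mm outer, 28 mm inner diameter, 18 mm high, lying flat on the bench to the robot's right; the point is half-way up. Seated on the body its centre is 33 mm above the pocket floor
- disc_mid (a point): centre of the steel top disc, 54 mm diameter, 12 mm thick, no through hole (a small dark centre spot on top), lying flat on the bench to the robot's right; the point is half-way up. Seated on the spacer its centre is 48 mm above the pocket floor, its top 70 mm above the bench
- slide (a joint): draw frame: 0 = fully in, grows in metres as the grip is pulled along the nest's -x, to 0.08 at its stop. A spring always pulls it in: 3.3 N at 0, rising 1.1 N per cm. With it in, the tongue on its rear bridge stands 62 mm from the pocket axis on the +x side; its underside is 73.5 mm above the bench
- grip (a point): middle of the draw frame's black grip, a bar 80 mm long, 18 mm thick, along the nest's y, 44 mm above the bench with free space beneath; 115 mm from the pocket axis in -x when the frame is in; moves with the frame. Beyond the grip the bar goes on, 10 mm thick, to the rods at y = +-70 mm
- pointer (a point): tip of the frame's pointer, a thin 3 mm steel blade that stands out to the nest's +y from the +y rod, 55 mm above the bench; moves with the frame
- mark (a point): tip of the thin 3 mm steel blade of the dark index clip that stands fixed on the scale rail, 55 mm above the bench, facing the pointer's path with a 2 mm gap; axes as the nest's. It is 45 to 65 mm of pull from the pointer; the frame is at the mark when the pointer has the same nest x as this point
- tin: lidded round tin, 68 mm diameter, 42 mm high, origin under its centre; leave alone. Beyond it the solid ring head of a bench lamp hangs 0.41 to 0.47 m above the bench, over x = 0.65 to 0.9, y = -0.24 to 0 m of the world: keep the arm's wrist out of it
- bolt: hex bolt with nut standing on its head, 60 mm high; leave alone
- marker: black paint marker lying on the bench, 128 mm long; leave alone
Mind the look-alikes: they are no part of the job. Leave any green, purple or turquoise look-alike of the part that bears disc_mid alone.

How it is judged:
By the outcome, as a careful person would: the job done as asked, in the order asked, and still so for the second after the job is handed in, while the arm keeps its last pose, push and grip.
It also fails if it takes over 61 s, if anything falls off the work surface, if the arm or the gripper's body presses on something with over 40 N, if the wrist force passes 120 N, or if a joint passes its speed limit or range.

### The arm

A 7-joint arm with a two-finger parallel gripper is mounted at the origin on the work surface; the furniture and walls round the work are solid. World frame = base frame: x ahead of the robot, y to its left, z up, the work surface at z = 0. Lengths are in m, angles in rad, forces in N, time in s.
With the tool pointing down it reaches from about 0.4 to 0.875 m from the base axis. Payload 19.3 kg.
Tool frame: the origin (TCP) lies at the very end of the fingers, on their centre line; the grasp point (between the pads) lies 19 mm behind it (hold_point_z is the z of the grasp point in the tool frame, in m); z points along the fingers, y is the line along which they close (so a half turn about z gives the same grasp; the last joint's range is limited). The gripper opens to 85 mm and grips with 20 to 120 N. Pads are 22 mm wide; open, the fingers measure 114 mm over their backs; the gripper's body (76 mm by 85 mm) begins 54 mm behind the grasp point. The pads swing forward as they close: fully open they stand 13 mm farther back than shut.
Start: joints at [1.095, 0.521, -0.036, 1.599, 0.021, 1.021, -0.113], TCP at [0.247, -0.574, 0.231] pointing down, gripper open.
Joint ranges: [-2.91, 2.91], [-0.3, 2.13], [-1.5, 1.42], [0.17, 2.43], [-1.26, 4.41], [0.16, 1.93], [-2.52, 2.52]. Speed limits (rad/s): [1.89, 1.89, 2.39, 2.39, 3.01, 3.01, 3.01].

### API

Orientations are given as a unit quaternion [x, y, z, w].
In Python, from station import get_state, grab_frame, camera_model, sign_off, hold_point_z gives the robot as it stands.
- The arm moves only by the tool servo_tool, never from a script. Its argument "deltas" is a list of rows, each a list of 3 entries, a list of its own where there are three numbers: the closure, from -1 (fully open) to 1 (shut), then the shift along the tool's x, y, z in m, then the turn, a rotation vector about the tool's x, y, z in degrees. A call has 1 to 8 rows; each row shifts and turns the commanded pose from where the row before left it, along the tool's axes as they then stand; what a row does not reach is not made up. A row lasts 1/12 s, in which the tool goes at most 41.7 mm and 7.16 degrees, less where a joint would pass 70% of its speed; a pose out of reach is approached as far as the arm can. A call is refused whole if a number of a shift passes 0.0417 or a number of a turn 7.16, either way. A call with a gripper value outside its range is refused whole. The fingers move at their own pace and stop on an object; "force" is the grip in N (left out, the last holds). Time passes only in rows, so rows that do not move let the fingers close. It gives the time, the measured TCP pose, the force, the opening and the grip force at its end, in the units of the state.
- get_state(): the state, without advancing time (a new reading comes with each control period).
- grab_frame(name): name is "side" or "top"; returns (picture, depth): 420x560x3 uint8, blue, green, red; 420x560 float32, m along the optical axis (not along the pixel's ray), 0 where there is no reading.
- camera_model(name): a dict with "fx", "fy", "cx", "cy" (pixels), "extrinsics" (4x4, takes a point from camera to world coordinates). Camera axes: x right, y down, z forward; pixel columns grow to the right and rows downward; lengths in m; the calibration is good to about 2 mm. A picture is of the moment at which its call begins. camera_model takes no time and is no camera call.
- sign_off(): hands the job in; it is judged then, once.
The state is a dict: "t": time; "q": joint angles; "dq": joint speeds; "joint_torque": joint torques, N m; "tcp_pos": TCP position; "orientation": TCP orientation; "force": force on the tool from outside, world axes, zero at the start; "wrist_torque": the same for the moment, N m; "grip_width": finger opening in m; "grip_force": force on a finger pad.
Only numpy, scipy, OpenCV 4.12 (cv2) and the standard library are available. Lean on these libraries where they do the work, as an engineer would, in place of code of your own. Each camera call takes 0.05 s, during which the arm holds its last target. There are 200 camera calls.

## Working session

There is one attempt and no reset: what is moved stays moved. The work goes in short steps, Python scripts to look and compute and a tool call to move; the robot and the scene stay as the last step left them, time stands still between calls to the robot, and variables do not carry over. Pictures are saved under pics/ and viewed, at most 10 in all, crops included, and the job is handed in when it is done.

Besides the shell and the picture viewer there is one more tool, called after "Emit:" by a JSON object that holds its "name" and its "arguments", one argument or row to a line. servo_tool: Moves the arm, as the interface text tells. Its arguments: {"type":"object","properties":{"deltas":{"type":"array"},"force":{"type":"number"}},"required":["deltas"]}

```bash
mkdir -p pics; python3 - <<'E'
from station import *
import cv2,numpy as np
s=get_state();print(s,hold_point_z)
for n in("top","side"):
    p,d=grab_frame(n);cv2.imwrite(f"pics/{n}0.png",p);np.save(f"pics/{n}0.npy",d);print(n,camera_model(n))
E
```

```text
{'t': 0.0, 'q': array([ 1.09477889,  0.52202808, -0.03628721,  1.59997444,  0.02121075,
        1.02110976, -0.11283604]), 'dq': array([ 0.00293624, -0.00181042, -0.00092477,  0.00028828,  0.00074083,
       -0.00091934, -0.00034608]), 'joint_torque': array([-1.42959470e-03, -9.27121139e+01,  1.97915956e+00, -3.69925654e+01,
        1.78876030e-02,  8.33660684e-03,  6.34921867e-05]), 'tcp_pos': array([ 0.24654507, -0.573963  ,  0.23072944]), 'orientation': array([ 9.79492044e-01,  2.01482046e-01, -1.67554470e-04, -5.42015580e-04]), 'force': array([-0.04251298,  0.25250093,  0.3401222 ]), 'wrist_torque': array([-0.00949828,  0.00440163,  0.01816285]), 'grip_force': 0.0, 'grip_width': 0.08545948794901093} -0.0187
top {'fx': 389.76046169536596, 'fy': 389.76046169536596, 'cx': 285.0471501413239, 'cy': 211.78861400101695, 'extrinsics': array([[ 0.01329631, -0.99792721,  0.06296427,  0.37482395],
       [-0.99986028, -0.01263128,  0.01094836, -0.25543654],
       [-0.01013035, -0.06310105, -0.99795573,  1.10697102],
       [ 0.        ,  0.        ,  0.        ,  1.        ]])}
side {'fx': 401.08029005701013, 'fy': 401.08029005701013, 'cx': 274.8124667741368, 'cy': 207.4952071487417, 'extrinsics': array([[ 0.90597996, -0.13683967,  0.40059358,  0.08767214],
       [-0.42310864, -0.3226554 ,  0.84668328, -0.94127816],
       [ 0.01339382, -0.93657269, -0.35021738,  0.36669403],
       [ 0.        ,  0.        ,  0.        ,  1.        ]])}
```

View pics/top0.png

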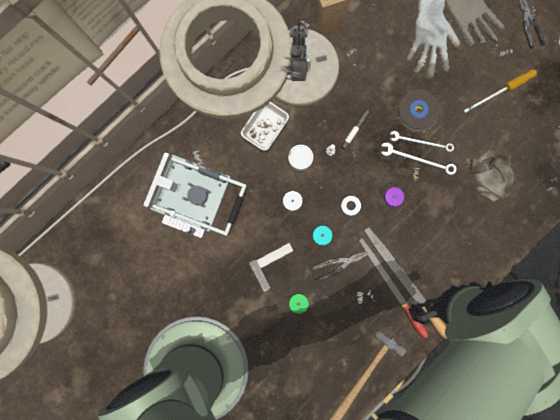

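View pics/side0.png

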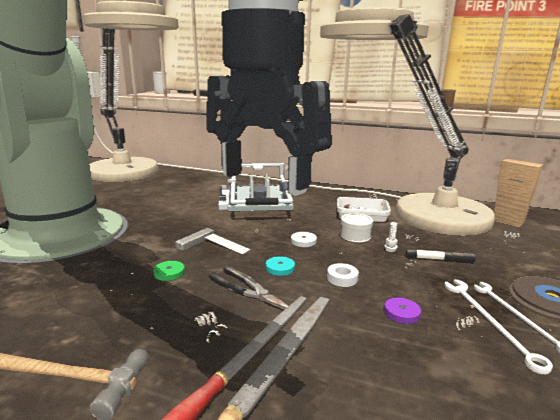

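The top view shows the nest at about (195,195), with the black grip at (237,207). Candidates for the disc are the plain steel disc (292,201), turquoise (322,235), purple (395,197), green (298,303) and the tin lid (301,157). Candidates for the spacer are the aluminium ring (351,205) and the grinding wheel (419,109). By the description I choose (292,201) as the disc and (351,205) as the spacer, and will check both in one close crop.

```bash
cat > h.py <<'E'
import cv2,numpy as np
from station import *
def ray(n,u,v,z):
    m=camera_model(n);E=m["extrinsics"]
    d=E[:3,:3]@np.array([(u-m["cx"])/m["fx"],(v-m["cy"])/m["fy"],1.]);o=E[:3,3]
    return o+d*(z-o[2])/d[2]
def blob(mask,x0,y0,x1,y1):
    m=np.zeros_like(mask);m[y0:y1,x0:x1]=mask[y0:y1,x0:x1]
    c=max(cv2.findContours(m,cv2.RETR_EXTERNAL,cv2.CHAIN_APPROX_NONE)[0],key=cv2.contourArea)
    M=cv2.moments(c);return M["m10"]/M["m00"],M["m01"]/M["m00"],cv2.contourArea(c),cv2.minAreaRect(c)
E
python3 - <<'E'
from h import *
p=cv2.imread("pics/top0.png");g=cv2.cvtColor(p,cv2.COLOR_BGR2GRAY)
w=(g>140).astype(np.uint8)*255
for n,b,z in(("disc",(278,187,307,216),.012),("spacer",(336,190,366,220),.018)):
    u,v,a,r=blob(w,*b);print(n,u,v,a,r,ray("top",u,v,z))
k=(g<60).astype(np.uint8)*255
u,v,a,r=blob(k,225,180,250,228);print("grip",u,v,a,r,ray("top",u,v,.053))
k=(g<110).astype(np.uint8)*255
u,v,a,r=blob(k,182,178,212,210);print("block",u,v,a,r,ray("top",u,v,.040))
a=cv2.resize(p[148:243,140:252],None,fx=5,fy=5,interpolation=cv2.INTER_CUBIC)
b=cv2.resize(p[180:225,270:375],(560,240),interpolation=cv2.INTER_CUBIC)
s=cv2.imread("pics/side0.png")[155:225,210:300];s=cv2.resize(s,(240,187),interpolation=cv2.INTER_CUBIC)
c=np.zeros((600,800,3),np.uint8);c[:475,:560]=a;c[475:600,:292]=cv2.resize(b,(292,125));c[:187,560:]=s
cv2.imwrite("pics/c1.png",c)
E
```

```text
disc 292.16907340553547 200.3519855595668 277.0 ((292.5, 200.5), (19.0, 19.0), 90.0) [ 0.47647405 -0.26307605  0.012     ]
spacer 350.65602836879435 205.12352245862883 282.0 ((350.5, 205.5), (19.0, 19.0), 90.0) [ 0.46453809 -0.42680416  0.018     ]
grip 235.5021231422505 209.81104033970274 157.0 ((236.81385803222656, 206.38682556152344), (7.432911396026611, 34.516048431396484), 19.98310661315918) [ 0.44499792 -0.10933766  0.053     ]
block 204.90151515151513 198.1818181818182 22.0 ((204.89051818847656, 198.16273498535156), (3.461538791656494, 15.615386009216309), 22.61986541748047) [ 0.47690546 -0.02244115  0.04      ]
```

View pics/c1.png

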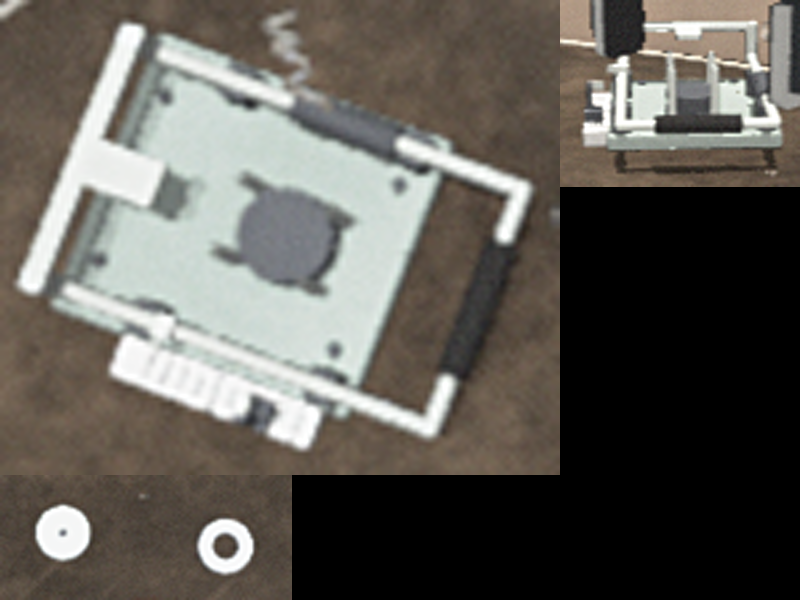

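The crop shows the disc with its dark centre spot (crop 62,532) and the ring with a hole (225,546), so both choices hold. In the nest, the body is at about (288,237), the grip runs (508,240)-(455,375), the pointer is near (165,325) and the clip near (262,410).

```bash
cat >> h.py <<'E'
def go(t,yaw=None):
    """tool-frame shift [m] to world point t (grip TCP) and turn about tool z [deg] so tool y lies on line at yaw deg"""
    from scipy.spatial.transform import Rotation as Ro
    s=get_state();R=Ro.from_quat(s["orientation"]).as_matrix()
    print("t",round(s["t"],2),"tcp",s["tcp_pos"].round(4),"q",s["q"].round(2),"F",s["force"].round(1),"w",round(s["grip_width"],4),"ydir",np.degrees(np.arctan2(R[1,1],R[0,1])).round(2),"z",R[:,2].round(4))
    print("shift mm",(R.T@(np.array(t)-s["tcp_pos"])*1e3).round(1))
    if yaw is not None:
        a=np.degrees(np.arctan2(R[1,1],R[0,1]));d=(yaw-a+90)%180-90;print("turn about tool z (deg)",round(-d,2))
E
python3 - <<'E'
from h import *
p=cv2.imread("pics/top0.png")
a=cv2.resize(p[148:243,140:252],None,fx=5,fy=5,interpolation=cv2.INTER_CUBIC)
g=cv2.cvtColor(a,cv2.COLOR_BGR2GRAY)
k=cv2.morphologyEx((g<135).astype(np.uint8)*255,cv2.MORPH_OPEN,cv2.getStructuringElement(cv2.MORPH_ELLIPSE,(45,45)))
u,v,A,r=blob(k,220,170,360,310);print("block",u,v,A,r)
f=lambda u,v:((u+.5)/5-.5+140,(v+.5)/5-.5+148)
P=ray("top",*f(u,v),.040);print("pocket",P)
kk=(g<70).astype(np.uint8)*255
u,v,A,r=blob(kk,420,220,540,400);print("grip",u,v,A,r);G=ray("top",*f(u,v),.053);print(G)
L=[("rod+y",(65,290),(432,425),.049),("rod-y",(155,42),(530,185),.049),("bridge",(130,25),(32,290),.085)]
for n,s,e,z in L:
    d=ray("top",*f(*e),z)-ray("top",*f(*s),z);print(n,np.degrees(np.arctan2(d[1],d[0])).round(2),np.linalg.norm(d))
d=P-G;print("grip->pocket",np.degrees(np.arctan2(d[1],d[0])),np.hypot(*d[:2]))
print("spacer");go([.4645,-.4268,.06],23)
E
```

```text
block 290.25983742016166 238.11827236589394 7463.0 ((288.75, 238.75), (99.92797088623047, 92.02227783203125), 18.434947967529297)
pocket [ 0.48484648 -0.00219883  0.04      ]
grip 482.1056595823128 305.1311790577019 6328.5 ((476.53253173828125, 303.3454895019531), (63.10069274902344, 194.27899169921875), 20.492595672607422)
[ 0.44823876 -0.11067956  0.053     ]
rod+y -109.32 0.21460942807809286
rod-y -110.23 0.22194932566919848
bridge 161.6 0.14972971459981113
grip->pocket 71.35260702287684 0.11449101504151937
spacer
t 0.1 tcp [ 0.2466 -0.574   0.2308] q [ 1.09  0.52 -0.04  1.6   0.02  1.02 -0.11] F [0.5 0.3 0.7] w 0.0855 ydir -66.75 z [-5.e-04  9.e-04 -1.e+00]
shift mm [258.3 -49.  170.8]
turn about tool z (deg) -89.75
```

Emit:
{"name": "servo_tool", "arguments": {
  "deltas": [
    [-1,[0.032,-0.006,0.014],[0,0,0]],
    [-1,[0.032,-0.006,0.014],[0,0,0]],
    [-1,[0.032,-0.006,0.014],[0,0,0]],
    [-1,[0.032,-0.006,0.014],[0,0,0]],
    [-1,[0.032,-0.006,0.014],[0,0,0]],
    [-1,[0.032,-0.006,0.014],[0,0,0]],
    [-1,[0.032,-0.006,0.014],[0,0,0]],
    [-1,[0.032,-0.006,0.014],[0,0,0]]
  ],
  "force": 20
}}

```text
t: 0.77
tcp_pos: [0.464, -0.4279, 0.1184]
orientation: [0.979, 0.201, -0.0, -0.0]
force: [0.1, 0.7, 0.2]
grip_width: 0.0856
grip_force: 0.0
```

Emit:
{"name": "servo_tool", "arguments": {
  "deltas": [
    [-1,[0,0,0],[0,0,7.1]],
    [-1,[0,0,0],[0,0,7.1]],
    [-1,[0,0,0],[0,0,7.1]],
    [-1,[0,0,0],[0,0,7.1]],
    [-1,[0,0,0],[0,0,7.1]],
    [-1,[0,0,0],[0,0,7.1]],
    [-1,[0,0,0],[0,0,0]],
    [-1,[0,0,0],[0,0,0]]
  ]
}}

```text
t: 1.43
tcp_pos: [0.463, -0.4288, 0.119]
orientation: [0.986, -0.166, -0.0, -0.0]
force: [-1.1, -0.7, -0.5]
grip_width: 0.0853
grip_force: 0.0
```

```bash
python3 -c "
from h import *
go([.4645,-.4268,.003],70.5)"
```

```text
t 1.43 tcp [ 0.463  -0.4288  0.119 ] q [ 0.56  0.67  0.14  1.68 -0.12  0.8  -1.15] F [-1.1 -0.7 -0.5] w 0.0853 ydir -109.11 z [-6.e-04  1.e-04 -1.e+00]
shift mm [  0.8  -2.4 116. ]
turn about tool z (deg) 0.39
```

Emit:
{"name": "servo_tool", "arguments": {
  "deltas": [
    [-1,[0.001,-0.002,0.03],[0,0,0.4]],
    [-1,[0,0,0.03],[0,0,0]],
    [-1,[0,0,0.03],[0,0,0]],
    [-1,[0,0,0.02],[0,0,0]],
    [-1,[0,0,0.006],[0,0,0]],
    [0.3,[0,0,0],[0,0,0]],
    [0.3,[0,0,0],[0,0,0]],
    [0.3,[0,0,0],[0,0,0]]
  ],
  "force": 20
}}

```text
t: 2.1
tcp_pos: [0.4652, -0.4282, 0.0049]
orientation: [0.985, -0.171, 0.001, 0.0]
force: [-3.9, 3.0, 15.0]
grip_width: 0.0533
grip_force: 18.7
```

Emit:
{"name": "servo_tool", "arguments": {
  "deltas": [
    [0.3,[0,0,0],[0,0,0]],
    [0.3,[0,0,0],[0,0,0]],
    [0.3,[0,0,0],[0,0,0]],
    [0.3,[0,0,0],[0,0,0]]
  ]
}}

```text
t: 2.43
tcp_pos: [0.4652, -0.4282, 0.005]
orientation: [0.985, -0.171, 0.001, 0.001]
force: [-1.5, 0.6, 8.5]
grip_width: 0.0528
grip_force: 21.0
```

Emit:
{"name": "servo_tool", "arguments": {
  "deltas": [
    [-0.7,[0,0,-0.002],[0,0,0]],
    [-0.7,[0,0,0],[0,0,0]],
    [-0.7,[0,0,0],[0,0,0]],
    [-0.7,[0,0,0],[0,0,-7]],
    [-0.7,[0,0,0],[0,0,-7]],
    [-0.7,[0,0,0],[0,0,-7]],
    [-0.7,[0,0,0],[0,0,-7]],
    [-0.7,[0,0,0],[0,0,-7]]
  ]
}}

```text
t: 3.1
tcp_pos: [0.4647, -0.4276, 0.0055]
orientation: [0.991, 0.136, 0.0, 0.0]
force: [-0.4, -0.7, 0.4]
grip_width: 0.0728
grip_force: 0.0
```

Emit:
{"name": "servo_tool", "arguments": {
  "deltas": [
    [-0.7,[0,0,0],[0,0,-7]],
    [-0.7,[0,0,0],[0,0,-7]],
    [-0.7,[0,0,0],[0,0,-7]],
    [-0.7,[0,0,0],[0,0,-7]],
    [-0.7,[0,0,0],[0,0,-7]],
    [-0.7,[0,0,0],[0,0,-7]],
    [-0.7,[0,0,0],[0,0,-7]],
    [-0.7,[0,0,0],[0,0,-6]]
  ]
}}

```text
t: 3.77
tcp_pos: [0.4646, -0.4277, 0.0055]
orientation: [0.816, 0.578, -0.0, 0.0]
force: [-0.4, 0.0, -0.1]
grip_width: 0.0726
grip_force: 0.0
```

```bash
python3 -c "
from h import *
go([.4652,-.4282,.005],160.5)"
```

```text
t 3.77 tcp [ 0.4646 -0.4277  0.0055] q [ 0.84  0.84 -0.29  1.7   0.35  0.66  0.02] F [-0.4  0.  -0.1] w 0.0726 ydir -19.38 z [ 1.e-04 -3.e-04 -1.e+00]
shift mm [-0.2  0.8  0.5]
turn about tool z (deg) 0.12
```

Emit:
{"name": "servo_tool", "arguments": {
  "deltas": [
    [0.3,[0,0,0],[0,0,0]],
    [0.3,[0,0,0],[0,0,0]],
    [0.3,[0,0,0],[0,0,0]],
    [0.3,[0,0,0],[0,0,0]],
    [0.3,[0,0,0],[0,0,0]],
    [0.3,[0,0,0],[0,0,0]]
  ],
  "force": 40
}}

```text
t: 4.27
tcp_pos: [0.4645, -0.4278, 0.0058]
orientation: [0.819, 0.573, -0.0, 0.0]
force: [-3.1, -0.1, 8.7]
grip_width: 0.0518
grip_force: 40.3
```

```bash
python3 -c "
from h import *
go([.4848,-.0022,.12],160.5)"
```

```text
t 4.27 tcp [ 0.4645 -0.4278  0.0058] q [ 0.84  0.84 -0.28  1.7   0.35  0.66  0.01] F [-3.1 -0.1  8.7] w 0.0518 ydir -20.01 z [-1.e-04 -7.e-04 -1.e+00]
shift mm [ 406.8 -126.6 -114.4]
turn about tool z (deg) -0.51
```

Emit:
{"name": "servo_tool", "arguments": {
  "deltas": [
    [0.3,[0,0,-0.03],[0,0,0]],
    [0.3,[0,0,-0.03],[0,0,0]],
    [0.3,[0,0,-0.03],[0,0,0]],
    [0.3,[0,0,-0.03],[0,0,0]],
    [0.3,[0.038,-0.012,0],[0,0,0]],
    [0.3,[0.038,-0.012,0],[0,0,0]],
    [0.3,[0.038,-0.012,0],[0,0,0]],
    [0.3,[0.038,-0.012,0],[0,0,0]]
  ]
}}

```text
t: 4.93
tcp_pos: [0.4704, -0.2666, 0.1255]
orientation: [0.819, 0.573, 0.0, 0.0]
force: [1.5, 0.4, -1.4]
grip_width: 0.0518
grip_force: 42.7
```

```bash
python3 - <<'E'
from h import *
p=cv2.imread("pics/top0.png")
a=cv2.resize(p[148:243,140:252],None,fx=5,fy=5,interpolation=cv2.INTER_CUBIC)
g=cv2.cvtColor(a,cv2.COLOR_BGR2GRAY)
f=lambda u,v:((u+.5)/5-.5+140,(v+.5)/5-.5+148)
P=ray("top",*f(290,238),.040)[:2];th=np.radians(70.5);X=np.array([np.cos(th),np.sin(th)]);Y=np.array([-X[1],X[0]])
# plate edge +-? and rods, scanned along columns with subpixel centroid of bright ridge
def line(cols,v0,slope,u0,z,h=14):
    pts=[]
    for u in cols:
        c=v0+slope*(u-u0);v=np.arange(int(c-h),int(c+h));w=np.clip(g[v,u].astype(float)-205,0,None)
        if w.sum()>0: pts.append(ray("top",*f(u,(w*v).sum()/w.sum()),z)[:2])
    pts=np.array(pts);q=pts-P;c=np.polyfit(q@X,q@Y,1);print(len(pts),"slope deg",np.degrees(np.arctan(c[0])).round(2),"y mm",(np.polyval(c,0)*1e3).round(1),"resid",(np.std(q@Y-np.polyval(c,q@X))*1e3).round(2))
line(range(340,425,6),290,.37,65,.049); line(range(415,520,6),42,.381,155,.049);line(range(190,285,6),42,.381,155,.049)
k=(g<70).astype(np.uint8)*255;k=cv2.morphologyEx(k,cv2.MORPH_OPEN,np.ones((9,9)))
c=max(cv2.findContours(k[:, 420:],cv2.RETR_EXTERNAL,cv2.CHAIN_APPROX_NONE)[0],key=cv2.contourArea)
(cx,cy),wh,an=cv2.minAreaRect(c);q=ray("top",*f(cx+420,cy),.051)[:2]-P;print("grip",cx+420,cy,wh,an,(q@X*1e3,q@Y*1e3))
C=cv2.HoughCircles(cv2.GaussianBlur(g[170:310,210:370],(7,7),0),cv2.HOUGH_GRADIENT,1,200,param1=60,param2=15,minRadius=44,maxRadius=56);print(C)
go([P[0],P[1]-.001,.12],160.5)
E
```

```text
15 slope deg -0.62 y mm 69.5 resid 0.18
18 slope deg -0.57 y mm -70.1 resid 0.25
16 slope deg -1.33 y mm -69.7 resid 0.53
grip 480.5242233276367 309.5792236328125 (48.2578010559082, 148.9596710205078) 19.241878509521484 (np.float64(-114.38104382918753), np.float64(0.834424231048278))
[[[74.5 65.5 48.8]]]
t 4.93 tcp [ 0.4704 -0.2666  0.1255] q [ 0.67  0.55 -0.36  1.9   0.28  0.74 -0.2 ] F [ 1.5  0.4 -1.4] w 0.0518 ydir -20.05 z [ 4.e-04  0.e+00 -1.e+00]
shift mm [252.5 -76.7   5.5]
turn about tool z (deg) -0.55
```

Emit:
{"name": "servo_tool", "arguments": {
  "deltas": [
    [0.3,[0.0366,-0.011,0],[0,0,0]],
    [0.3,[0.0366,-0.011,0],[0,0,0]],
    [0.3,[0.0366,-0.011,0],[0,0,0]],
    [0.3,[0.0366,-0.011,0],[0,0,0]],
    [0.3,[0.0366,-0.011,0],[0,0,0]],
    [0.3,[0.0366,-0.011,0],[0,0,0]],
    [0.3,[0.0366,-0.011,0],[0,0,0]],
    [0.3,[0,0,0],[0,0,0]]
  ]
}}

```text
t: 5.6
tcp_pos: [0.4852, 0.0067, 0.1258]
orientation: [0.817, 0.577, 0.002, -0.001]
force: [-0.2, 1.6, -0.8]
grip_width: 0.0522
grip_force: 42.7
```

Emit:
{"name": "servo_tool", "arguments": {
  "deltas": [
    [0.3,[0,0,0.02],[0,0,0]],
    [0.3,[0,0,0.012],[0,0,0]],
    [0.3,[0,0,0],[0,0,0]]
  ]
}}

```text
t: 5.85
tcp_pos: [0.4838, -0.0011, 0.0916]
orientation: [0.819, 0.574, -0.001, -0.001]
force: [-0.5, 0.7, -2.3]
grip_width: 0.052
grip_force: 42.7
```

```bash
python3 - <<'E'
from h import *
go([.4861,.0002,.0458],159.9)
s,_=grab_frame("side");t,_=grab_frame("top")
a=cv2.resize(s[150:225,205:305],(800,600),interpolation=cv2.INTER_CUBIC)
cv2.imwrite("pics/s2.png",a);cv2.imwrite("pics/t2.png",t)
E
```

```text
t 5.85 tcp [ 0.4838 -0.0011  0.0916] q [ 0.15  0.54 -0.35  2.06  0.32  0.59 -0.77] F [-0.5  0.7 -2.3] w 0.052 ydir -19.92 z [-2.8e-03 -1.0e-04 -1.0e+00]
shift mm [ 2.   1.9 45.8]
turn about tool z (deg) 0.18
```

View pics/s2.png

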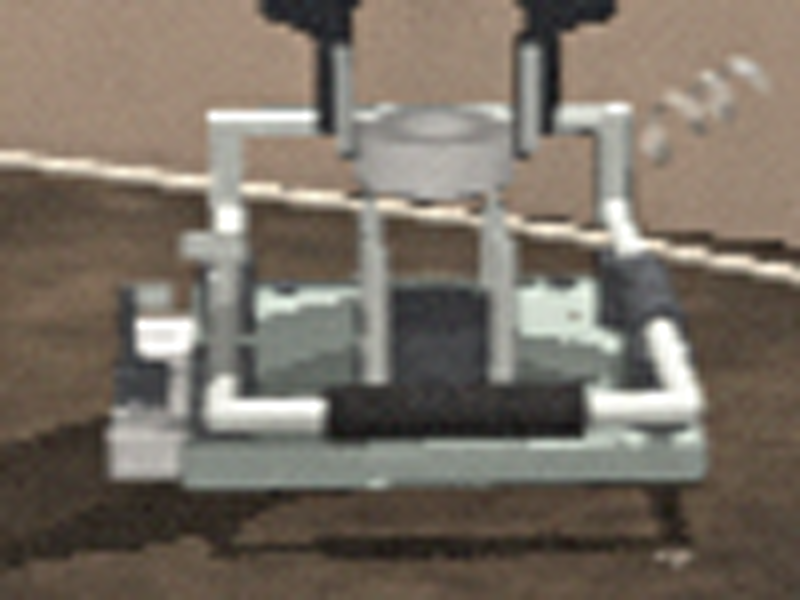

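The side crop shows the ring level above the dowels, spanning about 357–513, with the front dowels at 375 and 497 and the grip below. I'll compare this with the projected estimate.

```bash
cat >> h.py <<'E'
NX=np.array([.3437,.9391]);NY=np.array([-.9391,.3437])
def proj(n,p):
    m=camera_model(n);E=m["extrinsics"];c=E[:3,:3].T@(np.array(p)-E[:3,3])
    return np.array([m["fx"]*c[0]/c[2]+m["cx"],m["fy"]*c[1]/c[2]+m["cy"]])
def npt(O,x,y,z): return [*(np.array(O)+x*NX+y*NY),z]
E
python3 - <<'E'
from h import *
O=[.4861,.0002]
c=lambda p:((proj("side",p)-[205,150]+.5)*8-.5).round(0)
for n,p in dict(dtopL=(-.025,.021,.072),dtopR=(-.025,-.021,.072),dbotL=(-.025,.021,.030),dbotR=(-.025,-.021,.030),gripL=(-.124,.04,.044),gripR=(-.124,-.04,.044),rodL=(-.115,.07,.044),rodR=(-.115,-.07,.044)).items(): print(n,c(npt(O,*p)))
s=get_state()["tcp_pos"]
for n,y in(("ringL",.027),("ringR",-.027)): print(n,c(npt(s[:2],0,y,s[2]+.003)))
s=cv2.imread("pics/s2.png");g=cv2.cvtColor(s,cv2.COLOR_BGR2GRAY).astype(int)
for v in(240,300,340,165):print(v,[(u,g[v,u]) for u in range(340,530,5)])
E
```

```text
dtopL [376. 237.]
dtopR [506. 235.]
dbotL [377. 360.]
dbotR [505. 358.]
gripL [323. 423.]
gripR [592. 419.]
rodL [221. 415.]
rodR [688. 407.]
ringL [352. 145.]
ringR [517. 143.]
240 [(340, np.int64(79)), (345, np.int64(79)), (350, np.int64(82)), (355, np.int64(88)), (360, np.int64(113)), (365, np.int64(144)), (370, np.int64(164)), (375, np.int64(159)), (380, np.int64(130)), (385, np.int64(99)), (390, np.int64(80)), (395, np.int64(82)), (400, np.int64(79)), (405, np.int64(79)), (410, np.int64(83)), (415, np.int64(82)), (420, np.int64(80)), (425, np.int64(80)), (430, np.int64(81)), (435, np.int64(81)), (440, np.int64(79)), (445, np.int64(78)), (450, np.int64(80)), (455, np.int64(81)), (460, np.int64(81)), (465, np.int64(78)), (470, np.int64(74)), (475, np.int64(77)), (480, np.int64(112)), (485, np.int64(149)), (490, np.int64(159)), (495, np.int64(173)), (500, np.int64(177)), (505, np.int64(170)), (510, np.int64(140)), (515, np.int64(104)), (520, np.int64(75)), (525, np.int64(66))]
300 [(340, np.int64(160)), (345, np.int64(138)), (350, np.int64(126)), (355, np.int64(127)), (360, np.int6
[... 1676 characters left out ...]
0, np.int64(156)), (375, np.int64(160)), (380, np.int64(165)), (385, np.int64(166)), (390, np.int64(167)), (395, np.int64(170)), (400, np.int64(173)), (405, np.int64(174)), (410, np.int64(173)), (415, np.int64(175)), (420, np.int64(177)), (425, np.int64(176)), (430, np.int64(178)), (435, np.int64(182)), (440, np.int64(180)), (445, np.int64(177)), (450, np.int64(177)), (455, np.int64(177)), (460, np.int64(175)), (465, np.int64(172)), (470, np.int64(167)), (475, np.int64(165)), (480, np.int64(168)), (485, np.int64(168)), (490, np.int64(163)), (495, np.int64(156)), (500, np.int64(150)), (505, np.int64(145)), (510, np.int64(145)), (515, np.int64(147)), (520, np.int64(143)), (525, np.int64(137))]
```

Emit:
{"name": "servo_tool", "arguments": {
  "deltas": [
    [0.3,[0,0,0],[0,0,0]],
    [0.3,[0,0,0],[0,0,0]],
    [0.3,[0,0,0],[0,0,0]]
  ]
}}

```text
t: 6.2
tcp_pos: [0.4852, -0.0013, 0.0939]
orientation: [0.818, 0.575, 0.0, 0.0]
force: [-0.3, 0.6, -0.9]
grip_width: 0.0518
grip_force: 42.7
```

```bash
python3 -c "
from h import *
go([.4856,.0004,.0458],159.9)"
```

```text
t 6.2 tcp [ 0.4852 -0.0013  0.0939] q [ 0.15  0.53 -0.36  2.06  0.32  0.6  -0.77] F [-0.3  0.6 -0.9] w 0.0518 ydir -19.81 z [ 0.001  0.    -1.   ]
shift mm [ 1.7 -0.2 48.1]
turn about tool z (deg) 0.29
```

Emit:
{"name": "servo_tool", "arguments": {
  "deltas": [
    [0.3,[0.0017,-0.0002,0.008],[0,0,0]],
    [0.3,[0,0,0.008],[0,0,0]],
    [0.3,[0,0,0.006],[0,0,0]],
    [0.3,[0,0,0.005],[0,0,0]],
    [0.3,[0,0,0],[0,0,0]]
  ]
}}

```text
t: 6.62
tcp_pos: [0.4846, 0.0006, 0.065]
orientation: [0.818, 0.575, -0.001, -0.001]
force: [0.1, 1.1, -0.4]
grip_width: 0.052
grip_force: 42.7
```

Emit:
{"name": "servo_tool", "arguments": {
  "deltas": [
    [0.3,[0,0,0.006],[0,0,0]],
    [0.3,[0,0,0.006],[0,0,0]],
    [0.3,[0,0,0.003],[0,0,0]],
    [0.3,[0,0,0.002],[0,0,0]],
    [0.3,[0,0,0],[0,0,0]],
    [0.3,[0,0,0],[0,0,0]]
  ]
}}

```text
t: 7.12
tcp_pos: [0.4853, 0.0006, 0.0493]
orientation: [0.818, 0.575, -0.0, -0.0]
force: [0.0, 0.1, -0.9]
grip_width: 0.0519
grip_force: 42.7
```

Emit:
{"name": "servo_tool", "arguments": {
  "deltas": [
    [0.3,[0,0,0.002],[0,0,0]],
    [0.3,[0,0,0.0015],[0,0,0]],
    [0.3,[0,0,0.001],[0,0,0]],
    [0.3,[0,0,0],[0,0,0]],
    [0.3,[0,0,0],[0,0,0]]
  ]
}}

```text
t: 7.53
tcp_pos: [0.4855, 0.0005, 0.0457]
orientation: [0.818, 0.575, 0.0, 0.0]
force: [-6.3, 0.1, 24.5]
grip_width: 0.0519
grip_force: 45.0
```

Emit:
{"name": "servo_tool", "arguments": {
  "deltas": [
    [-0.5,[0,0,-0.001],[0,0,0]],
    [-0.5,[0,0,0],[0,0,0]],
    [-0.5,[0,0,0],[0,0,0]],
    [-0.5,[0,0,-0.005],[0,0,0]],
    [-0.5,[0,0,-0.02],[0,0,0]],
    [-0.5,[0,0,-0.03],[0,0,0]],
    [-0.5,[0,0,-0.03],[0,0,0]],
    [-0.5,[0,0,0],[0,0,0]]
  ]
}}

```text
t: 8.2
tcp_pos: [0.4873, 0.0008, 0.1355]
orientation: [0.818, 0.575, 0.002, 0.002]
force: [0.8, -0.8, 0.7]
grip_width: 0.0643
grip_force: 0.0
```

```bash
python3 - <<'E'
from h import *
go([.4765,-.2631,.13],70.5)
s,_=grab_frame("side")
cv2.imwrite("pics/s3.png",cv2.resize(s[150:225,205:305],(640,480),interpolation=cv2.INTER_CUBIC))
E
```

```text
t 8.2 tcp [0.4873 0.0008 0.1355] q [ 0.18  0.47 -0.39  2.03  0.28  0.69 -0.73] F [ 0.8 -0.8  0.7] w 0.0643 ydir -19.76 z [ 5.8e-03  2.0e-04 -1.0e+00]
shift mm [-252.    79.     5.4]
turn about tool z (deg) 89.74
```

View pics/s3.png

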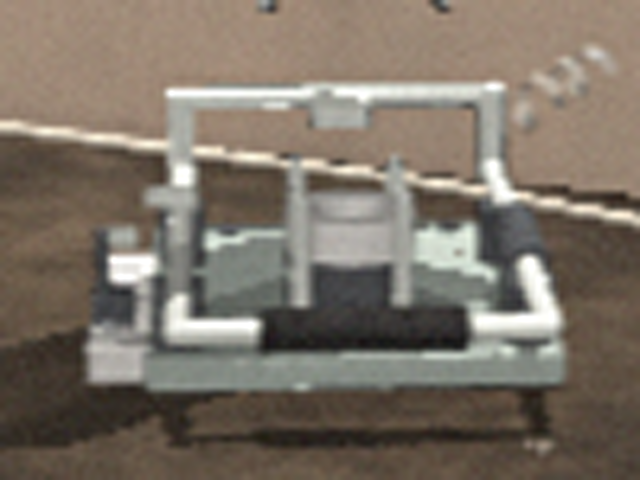

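The ring is seated between the dowels at (348,230), on the dark body. Next, the disc.

Emit:
{"name": "servo_tool", "arguments": {
  "deltas": [
    [-0.7,[-0.0315,0.0099,0],[0,0,0]],
    [-0.7,[-0.0315,0.0099,0],[0,0,0]],
    [-0.7,[-0.0315,0.0099,0],[0,0,0]],
    [-0.7,[-0.0315,0.0099,0],[0,0,0]],
    [-0.7,[-0.0315,0.0099,0],[0,0,0]],
    [-0.7,[-0.0315,0.0099,0],[0,0,0]],
    [-0.7,[-0.0315,0.0099,0],[0,0,0]],
    [-0.7,[-0.0315,0.0099,0],[0,0,0]]
  ]
}}

```text
t: 8.92
tcp_pos: [0.4739, -0.2649, 0.1302]
orientation: [0.818, 0.575, -0.0, -0.0]
force: [0.4, -0.0, -0.9]
grip_width: 0.0725
grip_force: 0.0
```

Emit:
{"name": "servo_tool", "arguments": {
  "deltas": [
    [-0.7,[0,0,0.01],[0,0,7]],
    [-0.7,[0,0,0.01],[0,0,7]],
    [-0.7,[0,0,0.01],[0,0,7]],
    [-0.7,[0,0,0.01],[0,0,7]],
    [-0.7,[0,0,0.01],[0,0,7]],
    [-0.7,[0,0,0.01],[0,0,7]],
    [-0.7,[0,0,0.01],[0,0,7]],
    [-0.7,[0,0,0.01],[0,0,7]]
  ]
}}

```text
t: 9.58
tcp_pos: [0.4742, -0.2633, 0.0498]
orientation: [0.993, 0.121, -0.0, -0.0]
force: [0.9, 0.6, 0.7]
grip_width: 0.0726
grip_force: 0.0
```

Emit:
{"name": "servo_tool", "arguments": {
  "deltas": [
    [-0.7,[0,0,0],[0,0,7]],
    [-0.7,[0,0,0],[0,0,7]],
    [-0.7,[0,0,0],[0,0,7]],
    [-0.7,[0,0,0],[0,0,7]],
    [-0.7,[0,0,0],[0,0,6]],
    [-0.7,[0,0,0],[0,0,0]],
    [-0.7,[0,0,0],[0,0,0]]
  ]
}}

```text
t: 10.17
tcp_pos: [0.4744, -0.2631, 0.0503]
orientation: [0.986, -0.17, -0.001, 0.0]
force: [0.2, 0.5, -0.1]
grip_width: 0.0727
grip_force: 0.0
```

```bash
python3 - <<'E'
from h import *
go([.477,-.2632,.004],70)
E
```

```text
t 10.17 tcp [ 0.4744 -0.2631  0.0503] q [ 0.34  0.66  0.08  1.95 -0.1   0.54 -1.42] F [ 0.2  0.5 -0.1] w 0.0727 ydir -109.53 z [-0.001  0.    -1.   ]
shift mm [ 2.6 -0.8 46.3]
turn about tool z (deg) 0.47
```

Emit:
{"name": "servo_tool", "arguments": {
  "deltas": [
    [-0.7,[0.0026,-0.0008,0.02],[0,0,0]],
    [-0.7,[0,0,0.018],[0,0,0]],
    [-0.7,[0,0,0.006],[0,0,0]],
    [-0.7,[0,0,0.002],[0,0,0]],
    [-0.7,[0,0,0],[0,0,0]],
    [-0.7,[0,0,0],[0,0,0]]
  ]
}}

```text
t: 10.67
tcp_pos: [0.4775, -0.2637, 0.0054]
orientation: [0.985, -0.171, 0.0, 0.0]
force: [-0.5, -0.6, 0.7]
grip_width: 0.0726
grip_force: 0.0
```

Emit:
{"name": "servo_tool", "arguments": {
  "deltas": [
    [0.3,[0,0,0],[0,0,0]],
    [0.3,[0,0,0],[0,0,0]],
    [0.3,[0,0,0],[0,0,0]],
    [0.3,[0,0,0],[0,0,0]],
    [0.3,[0,0,0],[0,0,0]],
    [0.3,[0,0,0],[0,0,0]]
  ],
  "force": 20
}}

```text
t: 11.17
tcp_pos: [0.4778, -0.2638, 0.0057]
orientation: [0.985, -0.171, 0.001, 0.0]
force: [-1.8, 0.9, 8.9]
grip_width: 0.0523
grip_force: 19.3
```

Emit:
{"name": "servo_tool", "arguments": {
  "deltas": [
    [-0.7,[0,0,0],[0,0,0]],
    [-0.7,[0,0,0],[0,0,0]],
    [-0.7,[0,0,0],[0,0,0]],
    [-0.7,[0,0,0],[0,0,-7]],
    [-0.7,[0,0,0],[0,0,-7]],
    [-0.7,[0,0,0],[0,0,-7]],
    [-0.7,[0,0,0],[0,0,-7]],
    [-0.7,[0,0,0],[0,0,-7]]
  ]
}}

```text
t: 11.83
tcp_pos: [0.4774, -0.2635, 0.0049]
orientation: [0.991, 0.136, 0.0, 0.0]
force: [0.2, -0.4, -0.1]
grip_width: 0.0726
grip_force: 0.0
```

Emit:
{"name": "servo_tool", "arguments": {
  "deltas": [
    [-0.7,[0,0,0],[0,0,-7]],
    [-0.7,[0,0,0],[0,0,-7]],
    [-0.7,[0,0,0],[0,0,-7]],
    [-0.7,[0,0,0],[0,0,-7]],
    [-0.7,[0,0,0],[0,0,-7]],
    [-0.7,[0,0,0],[0,0,-7]],
    [-0.7,[0,0,0],[0,0,-7]],
    [-0.7,[0,0,0],[0,0,-6]]
  ]
}}

```text
t: 12.5
tcp_pos: [0.4773, -0.2636, 0.0049]
orientation: [0.816, 0.578, -0.0, 0.0]
force: [-0.4, -0.7, 0.5]
grip_width: 0.0723
grip_force: 0.0
```

```bash
python3 - <<'E'
from h import *
go([.4778,-.2638,.005],159.9)
E
```

```text
t 12.5 tcp [ 0.4773 -0.2636  0.0049] q [ 0.62  0.76 -0.32  1.93  0.45  0.52 -0.34] F [-0.4 -0.7  0.5] w 0.0723 ydir -19.39 z [ 0.e+00 -2.e-04 -1.e+00]
shift mm [ 0.   0.5 -0.1]
turn about tool z (deg) 0.71
```

Emit:
{"name": "servo_tool", "arguments": {
  "deltas": [
    [0.3,[0,0,0],[0,0,0.5]],
    [0.3,[0,0,0],[0,0,0]],
    [0.3,[0,0,0],[0,0,0]],
    [0.3,[0,0,0],[0,0,0]],
    [0.3,[0,0,0],[0,0,0]],
    [0.3,[0,0,0],[0,0,0]]
  ],
  "force": 40
}}

```text
t: 13.0
tcp_pos: [0.4773, -0.2637, 0.0053]
orientation: [0.822, 0.57, -0.0, 0.0]
force: [-3.6, 0.3, 11.1]
grip_width: 0.051
grip_force: 39.5
```

Emit:
{"name": "servo_tool", "arguments": {
  "deltas": [
    [0.3,[0,0,-0.03],[0,0,0]],
    [0.3,[0,0,-0.04],[0,0,0]],
    [0.3,[0,0,-0.04],[0,0,0]],
    [0.3,[0,0,-0.01],[0,0,0]],
    [0.3,[0,0,0],[0,0,0]]
  ]
}}

```text
t: 13.42
tcp_pos: [0.4787, -0.2642, 0.1278]
orientation: [0.822, 0.57, 0.001, 0.002]
force: [0.4, -0.4, -0.7]
grip_width: 0.0509
grip_force: 42.1
```

```bash
python3 - <<'E'
from h import *
go([.4855,.0005,.12],159.9)
E
```

```text
t 13.42 tcp [ 0.4787 -0.2642  0.1278] q [ 0.7   0.56 -0.42  1.89  0.32  0.76 -0.26] F [ 0.4 -0.4 -0.7] w 0.0509 ydir -20.49 z [ 0.0044 -0.0023 -1.    ]
shift mm [250.3 -86.4   7.2]
turn about tool z (deg) -0.39
```

Emit:
{"name": "servo_tool", "arguments": {
  "deltas": [
    [0.3,[0.0313,-0.0108,0],[0,0,0]],
    [0.3,[0.0313,-0.0108,0],[0,0,0]],
    [0.3,[0.0313,-0.0108,0],[0,0,0]],
    [0.3,[0.0313,-0.0108,0],[0,0,0]],
    [0.3,[0.0313,-0.0108,0],[0,0,0]],
    [0.3,[0.0313,-0.0108,0],[0,0,0]],
    [0.3,[0.0313,-0.0108,0],[0,0,0]],
    [0.3,[0.0313,-0.0108,0],[0,0,0]]
  ]
}}

```text
t: 14.08
tcp_pos: [0.4821, 0.0029, 0.1236]
orientation: [0.821, 0.571, -0.001, -0.001]
force: [1.4, -0.7, -1.1]
grip_width: 0.0508
grip_force: 42.1
```

Emit:
{"name": "servo_tool", "arguments": {
  "deltas": [
    [0.3,[0,0,0.015],[0,0,0]],
    [0.3,[0,0,0.015],[0,0,0]],
    [0.3,[0,0,0],[0,0,0]],
    [0.3,[0,0,0],[0,0,0]],
    [0.3,[0,0,0],[0,0,0]]
  ]
}}

```text
t: 14.5
tcp_pos: [0.4828, 0.0011, 0.0947]
orientation: [0.821, 0.571, -0.0, -0.0]
force: [-0.3, 0.1, 0.3]
grip_width: 0.0511
grip_force: 42.2
```

```bash
python3 - <<'E'
from h import *
go([.4855,.0005,.0633],159.9)
s,_=grab_frame("side")
cv2.imwrite("pics/s4.png",cv2.resize(s[150:225,205:305],(640,480),interpolation=cv2.INTER_CUBIC))
E
```

```text
t 14.5 tcp [0.4828 0.0011 0.0947] q [ 0.19  0.54 -0.42  2.06  0.37  0.61 -0.83] F [-0.3  0.1  0.3] w 0.0511 ydir -20.34 z [-7.e-04  1.e-04 -1.e+00]
shift mm [ 0.3  2.8 31.4]
turn about tool z (deg) -0.24
```

View pics/s4.png

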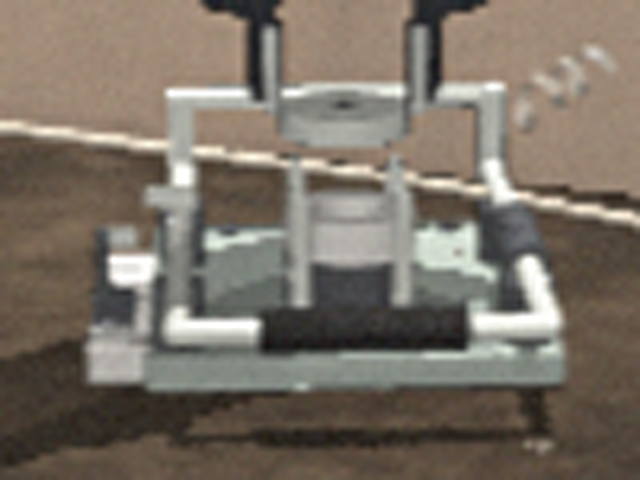

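The disc hangs level above the dowels, with its centre spot at (343,103) and the ring seated below. I'll correct the sideways offset and lower it.

Emit:
{"name": "servo_tool", "arguments": {
  "deltas": [
    [0.3,[0.0003,0.0028,0],[0,0,0]],
    [0.3,[0,0,0.006],[0,0,0]],
    [0.3,[0,0,0.006],[0,0,0]],
    [0.3,[0,0,0.004],[0,0,0]],
    [0.3,[0,0,0.004],[0,0,0]],
    [0.3,[0,0,0.004],[0,0,0]],
    [0.3,[0,0,0.003],[0,0,0]],
    [0.3,[0,0,0],[0,0,0]]
  ]
}}

```text
t: 15.22
tcp_pos: [0.4854, 0.0007, 0.0671]
orientation: [0.82, 0.572, -0.0, -0.0]
force: [0.2, -0.2, -1.8]
grip_width: 0.051
grip_force: 42.2
```

Emit:
{"name": "servo_tool", "arguments": {
  "deltas": [
    [0.3,[0,0,0],[0,0,0]],
    [0.3,[0,0,0.002],[0,0,0]],
    [0.3,[0,0,0.0015],[0,0,0]],
    [0.3,[0,0,0],[0,0,0]],
    [0.3,[0,0,0],[0,0,0]]
  ]
}}

```text
t: 15.63
tcp_pos: [0.4857, 0.0006, 0.0643]
orientation: [0.82, 0.572, 0.0, -0.0]
force: [1.0, -0.7, -1.4]
grip_width: 0.0512
grip_force: 42.2
```

Emit:
{"name": "servo_tool", "arguments": {
  "deltas": [
    [0.3,[0,0,0.001],[0,0,0]],
    [0.3,[0,0,0.0008],[0,0,0]],
    [0.3,[0,0,0],[0,0,0]],
    [0.3,[0,0,0],[0,0,0]]
  ]
}}

```text
t: 15.97
tcp_pos: [0.4859, 0.0006, 0.0632]
orientation: [0.82, 0.572, 0.0, 0.0]
force: [-5.2, -0.7, 18.2]
grip_width: 0.051
grip_force: 44.7
```

Emit:
{"name": "servo_tool", "arguments": {
  "deltas": [
    [-0.5,[0,0,-0.001],[0,0,0]],
    [-0.5,[0,0,0],[0,0,0]],
    [-0.5,[0,0,0],[0,0,0]],
    [-0.5,[0,0,-0.005],[0,0,0]],
    [-0.5,[0,0,-0.02],[0,0,0]],
    [-0.5,[0,0,-0.03],[0,0,0]],
    [-0.5,[0,0,-0.02],[0,0,0]],
    [-0.5,[0,0,0],[0,0,0]]
  ]
}}

```text
t: 16.63
tcp_pos: [0.4873, 0.0008, 0.1422]
orientation: [0.82, 0.572, 0.002, 0.001]
force: [0.9, 0.2, 1.0]
grip_width: 0.0643
grip_force: 0.0
```

Emit:
{"name": "servo_tool", "arguments": {
  "deltas": [
    [-0.3,[-0.03,0,0],[0,0,0]],
    [-0.3,[-0.04,0,0],[0,0,0]],
    [-0.3,[-0.04,0,0],[0,0,0]],
    [-0.3,[-0.04,0,0],[0,0,7]],
    [-0.3,[0,0,0],[0,0,7]],
    [-0.3,[0,0,0],[0,0,7]],
    [-0.3,[0,0,0],[0,0,7]],
    [-0.3,[0,0,0],[0,0,7]]
  ]
}}

```text
t: 17.3
tcp_pos: [0.4336, -0.1404, 0.1385]
orientation: [0.955, 0.295, -0.0, -0.0]
force: [-0.1, 0.0, -0.0]
grip_width: 0.0552
grip_force: 0.0
```

Emit:
{"name": "servo_tool", "arguments": {
  "deltas": [
    [-0.1,[0,0,0],[0,0,7]],
    [-0.1,[0,0,0],[0,0,7]],
    [-0.1,[0,0,0],[0,0,7]],
    [-0.1,[0,0,0],[0,0,7]],
    [-0.1,[0,0,0],[0,0,7]],
    [-0.1,[0,0,0],[0,0,7]],
    [-0.1,[0,0,0],[0,0,7]],
    [-0.1,[0,0,0],[0,0,6.5]]
  ]
}}

```text
t: 17.97
tcp_pos: [0.4337, -0.14, 0.1385]
orientation: [0.983, -0.183, -0.0, -0.0]
force: [0.7, 0.2, -0.3]
grip_width: 0.0468
grip_force: 0.0
```

```bash
python3 - <<'E'
from h import *
go(npt([.4856,.0005],-.115,0,.024),70)
s,_=grab_frame("side");t,_=grab_frame("top")
cv2.imwrite("pics/s5f.png",s);cv2.imwrite("pics/t5f.png",t)
c=np.zeros((600,800,3),np.uint8)
c[:475,:560]=cv2.resize(t[148:243,140:252],None,fx=5,fy=5,interpolation=cv2.INTER_CUBIC)
c[:,400:]=0
c[:300,400:]=cv2.resize(s[150:225,205:305],(400,300),interpolation=cv2.INTER_CUBIC)
cv2.imwrite("pics/c5.png",c)
E
```

```text
t 17.97 tcp [ 0.4337 -0.14    0.1385] q [ 0.22  0.4  -0.04  2.12  0.03  0.63 -1.79] F [ 0.7  0.2 -0.3] w 0.0468 ydir -111.1 z [-2.e-04  2.e-04 -1.e+00]
shift mm [-1.000e-01 -3.480e+01  1.145e+02]
turn about tool z (deg) -1.1
```

View pics/c5.png

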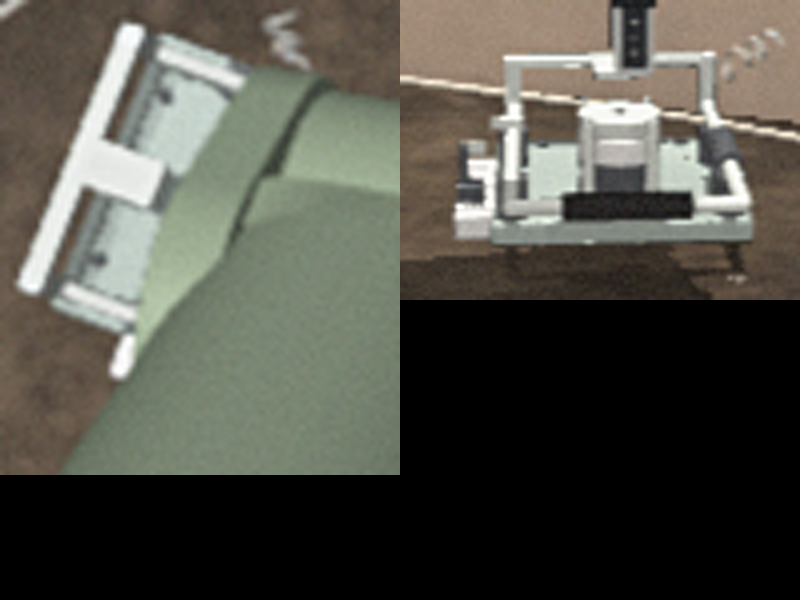

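The disc lies flat on the stack at (620,110) in the side crop; the arm hides the scale from the top camera. For the pull distance I'll enlarge the scale region in the first, unobstructed top picture and the current side picture.

```bash
python3 - <<'E'
from h import *
t=cv2.imread("pics/top0.png");s=cv2.imread("pics/s5f.png")
c=np.zeros((600,800,3),np.uint8)
c[:384,:800]=cv2.resize(t[208:232,160:210],None,fx=16,fy=16,interpolation=cv2.INTER_CUBIC)
c[384:,:320]=cv2.resize(s[174:201,215:255],None,fx=8,fy=8,interpolation=cv2.INTER_CUBIC)
cv2.imwrite("pics/c6.png",c)
O=[.4856,.0005]
f=lambda p:((proj("top",p)-[160,208]+.5)*16-.5).round(0)
for x in(.03,.0,-.03):print(x,f(npt(O,x,.07,.055)),f(npt(O,x,.09,.055)),f(npt(O,x,.096,.016)))
E
```

```text
0.03 [257. 111.] [213. 221.] [267. 262.]
0.0 [421. 174.] [377. 284.] [425. 323.]
-0.03 [585. 237.] [542. 347.] [584. 384.]
```

View pics/c6.png

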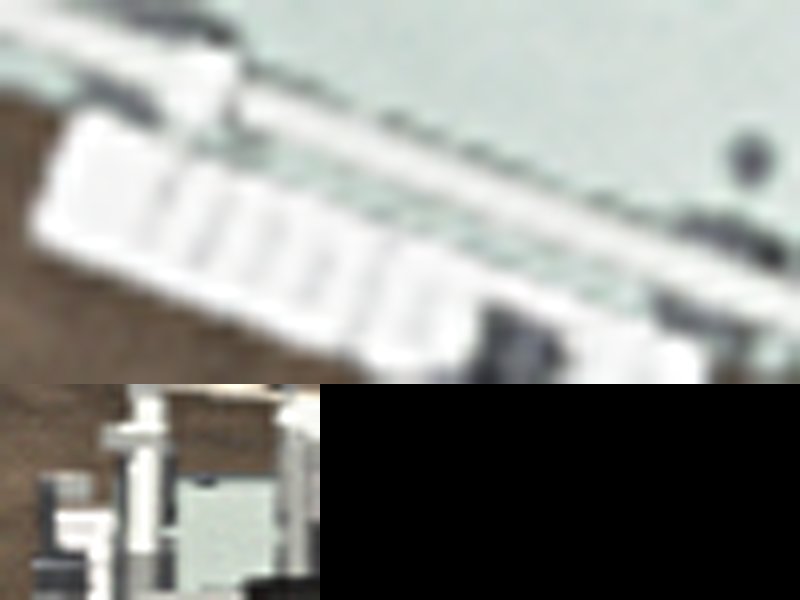

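The top crop shows the collar of the pointer at (205,85) and the dark clip at (520,345), with white blades over the white rail. The side crop shows the pointer at about (125,435) and the clip blade at about (75,487). The depth maps should separate the blades by height.

```bash
python3 - <<'E'
from h import *
O=np.array([.4856,.0005]);np.set_printoptions(linewidth=250)
def cloud(n,d,u0,v0,u1,v1):
    m=camera_model(n);E=m["extrinsics"];v,u=np.mgrid[v0:v1,u0:u1];z=d[v0:v1,u0:u1]
    c=np.stack([(u-m["cx"])/m["fx"]*z,(v-m["cy"])/m["fy"]*z,z],-1);return c@E[:3,:3].T+E[:3,3]
d=np.load("pics/top0.npy");p=cv2.imread("pics/top0.png")
W=cloud("top",d,166,210,200,234);print("top heights mm, cols 166..199");print((W[...,2]*1e3).round(0).astype(int))
print("gray");print(cv2.cvtColor(p,cv2.COLOR_BGR2GRAY)[210:234,166:200])
d=np.load("pics/side0.npy")
W=cloud("side",d,219,176,238,200);q=(W[...,:2]-O)
print("side nest x");print((q@NX*1e3).round(0).astype(int));print("side z");print((W[...,2]*1e3).round(0).astype(int))
E
```

```text
top heights mm, cols 166..199
[[  48   51   47   44   45   43   51   48   24   16   16   14   15   14   17   16   15   19   12   13   12   14   15   16   18   19   17   16   12   14   11   12   12   13]
 [  47   46   46   52   43   47   55   52   53   50   16   16   13   15   12   15   14   17   13   10   14   14   15   16   13   14   14   12   13   14   18   14   17   13]
 [  43   44   48   51   47   52   56   56   55   48   41   14   16   11   13   16   13   14   19   14   14   14   13   19   12   13   17   14   14   13   12   14   16   14]
 [  43   42   41   46   43   51   53   52   50   48   49   45   43   15   18   14   18   13   17   16   15   12   18   18   19   13   13   13   17   18   15   17   17   15]
 [  14   44   40   42   53   56   55   49   52   46   49   47   46   51   50   44   14   14   12   14   16   11   12   14   17   14   15   13   14   19   16   17   14   16]
 [  13   15   14   13   42   56   51   53   46   46   48   47   49   47   48   52   47   41   46   17   11   12   15   15   18   12   14   18 1107   15   19   14   15   11]
 [  15   14   17   14   14   55 
[... 10449 characters left out ...]
40  16  16  16  14  16  16  15  15  17  48  48  47  45  16  15  15]
 [ -1  38  38  15  17  16  16  16  15  15  16  16  48  49  48  45  15  17  16]
 [ -1  34  34  15  16  15  16  15  15  14  43  44  47  48  48  43  42  16  16]
 [ -1  32  32  15  16  16  16  15  15  14  42  43  48  48  48  44  42  41  16]
 [ 28  29  29  28  27  28  27  16  16  13  41  41  47  48  47  45  41  40  15]
 [ 27  26  26  29  27  27  27  15  16  15  39  45  48  49  47  44  37  37  15]
 [ 25  25  24  26  24  25  25  15  16  15  35  45  48  48  47  35  35  35  15]
 [ 23  23  23  22  22  22  24  15  16  15  33  45  48  48  47  33  32  32  15]
 [ 21  19  19  20  20  19  20  15  15  15  31  46  49  49  48  30  30  30  15]]
```

The depth maps give the pointer face at nest x of about +38 to +39 mm and the clip blade at about −20 mm, so the pull is about 58–59 mm. I'll go down over the grip.

Emit:
{"name": "servo_tool", "arguments": {
  "deltas": [
    [-0.1,[0,-0.0348,0],[0,0,-1.1]],
    [-0.1,[0,0,0.03],[0,0,0]],
    [-0.1,[0,0,0.03],[0,0,0]],
    [-0.1,[0,0,0.02],[0,0,0]],
    [-0.1,[0,0,0],[0,0,0]],
    [-0.1,[0,0,0],[0,0,0]]
  ]
}}

```text
t: 18.57
tcp_pos: [0.4455, -0.1075, 0.0582]
orientation: [0.986, -0.169, -0.001, -0.0]
force: [-0.2, -0.3, 0.1]
grip_width: 0.0473
grip_force: 0.0
```

```bash
cat >> h.py <<'E'
def cloud(n,d):
    m=camera_model(n);E=m["extrinsics"];v,u=np.mgrid[0:420,0:560]
    return np.stack([(u-m["cx"])/m["fx"]*d,(v-m["cy"])/m["fy"]*d,d],-1)@E[:3,:3].T+E[:3,3]
O=np.array([.4856,.0005])
def side(n=8):
    W=[cloud("side",grab_frame("side")[1]) for _ in range(n)];W=np.median(W,0)
    return W,(W[...,:2]-O)@NX*1e3,(W[...,:2]-O)@NY*1e3,W[...,2]*1e3
E
python3 - <<'E'
from h import *
np.set_printoptions(linewidth=200)
W,x,y,z=side(8)
for n,a in(("x",x),("y",y),("z",z)):
    print(n);print("pointer",a[178:183,226:233].round(1));print("clip",a[184:190,218:227].round(1))
go(npt(O,-.115,0,.024),70)
E
```

```text
x
pointer [[237.3 237.8 237.9 238.4 237.4  78.7  70.6]
 [227.9  36.8  39.5  39.4  37.8  38.6  37.7]
 [215.6  38.2  38.2  38.7  36.2  32.9  34.8]
 [204.8  38.7  39.   38.5  35.4  34.   33.9]
 [192.4 192.2 194.3  56.1  34.8  35.7  30.7]]
clip [[171.8 172.4 172.  172.2 172.8 170.5 172.4 172.5 172.5]
 [163.3 162.2 -16.4 -16.  162.2 163.3 161.8 161.8 160.4]
 [152.6 -22.2 -21.5 -22.2 -18.5 -20.5 -19.4 -18.4 150.9]
 [141.2 -20.7 -24.  -22.3 -20.2 -19.3 -19.3 -19.1 140.4]
 [133.4 133.5 -22.2 -20.9 -19.8 -19.4 -19.2 -20.2 131. ]
 [124.  122.2 -23.3 -20.3 122.4 122.8 120.8 120.8 122.4]]
y
pointer [[95.1 91.9 88.7 85.5 82.3 75.4 72.4]
 [94.9 85.3 82.7 80.  77.2 74.5 71.8]
 [94.6 85.5 82.7 80.  77.3 74.5 71.8]
 [94.3 85.6 82.8 80.1 77.3 74.6 71.9]
 [93.9 90.8 87.7 80.7 77.4 74.7 71.9]]
clip [[117.8 114.8 111.7 108.7 105.6 102.5  99.5  96.4  93.4]
 [117.5 114.4 102.1  99.5 105.3 102.3  99.2  96.1  93. ]
 [117.  104.4 101.9  99.3  96.9  94.2  91.7  89.2  92.8]
 [116.4 104.6 101.9  99.4  96.9  94.4  91.8  89.2  92.5]
 [116.1 113.1 102.1  99.5  97.   94.5  91.9  89.3  92.2]
 [115.7 112.6 102.1  99.7 103.8 100.9  97.8  94.9  92. ]]
z
pointer [[-0.8 -1.  -1.1 -1.2 -1.  45.3 47.7]
 [-1.4 54.9 54.  54.  54.5 54.2 54.4]
 [-1.1 51.6 51.6 51.4 52.1 53.1 52.5]
 [-1.2 48.6 48.5 48.6 49.5 49.9 49.9]
 [-0.7 -0.7 -1.4 40.4 46.9 46.5 48. ]]
clip [[-0.6 -0.8 -0.7 -0.8 -1.1 -0.4 -1.  -1.1 -1.1]
 [-1.2 -0.9 54.6 54.4 -1.  -1.4 -1.  -1.  -0.6]
 [-1.  53.7 53.4 53.6 52.4 53.  52.6 52.3 -0.8]
 [-0.6 50.5 51.5 50.9 50.2 49.9 49.9 49.8 -0.7]
 [-1.3 -1.4 48.3 47.8 47.4 47.2 47.1 47.4 -0.8]
 [-1.4 -0.9 45.9 44.9 -1.  -1.2 -0.6 -0.7 -1.2]]
t 18.97 tcp [ 0.4465 -0.1076  0.0591] q [ 0.14  0.56 -0.04  2.15  0.06  0.43 -1.86] F [ 0.1  0.1 -0.2] w 0.0473 ydir -109.64 z [ 1.1e-03 -1.0e-04 -1.0e+00]
shift mm [-0.5  0.  35.1]
turn about tool z (deg) 0.36
```

Emit:
{"name": "servo_tool", "arguments": {
  "deltas": [
    [-0.1,[0,0,0.015],[0,0,0]],
    [-0.1,[0,0,0.014],[0,0,0]],
    [-0.1,[0,0,0.006],[0,0,0]],
    [-0.1,[0,0,0],[0,0,0]],
    [-0.1,[0,0,0],[0,0,0]]
  ],
  "force": 60
}}

```text
t: 19.38
tcp_pos: [0.446, -0.1075, 0.0237]
orientation: [0.985, -0.171, -0.0, 0.0]
force: [1.0, -0.0, 0.6]
grip_width: 0.0469
grip_force: 0.0
```

Emit:
{"name": "servo_tool", "arguments": {
  "deltas": [
    [0.9,[0,0,0],[0,0,0]],
    [0.9,[0,0,0],[0,0,0]],
    [0.9,[0,0,0],[0,0,0]],
    [0.9,[0,0,0],[0,0,0]],
    [0.9,[0,0,0],[0,0,0]],
    [0.9,[0,0,0],[0,0,0]],
    [0.9,[0,0,0],[0,0,0]],
    [0.9,[0,0,0],[0,0,0]]
  ]
}}

```text
t: 20.05
tcp_pos: [0.4466, -0.1072, 0.0242]
orientation: [0.985, -0.171, 0.001, -0.0]
force: [-1.2, 3.8, 10.4]
grip_width: 0.0163
grip_force: 58.2
```

```bash
python3 - <<'E'
from h import *
go(npt(O,-.173,0,.024),70)
W,x,y,z=side(4);print(x[179:182,227:230].round(1), np.median(x[179:182,227:230]))
E
```

```text
t 20.05 tcp [ 0.4466 -0.1072  0.0242] q [ 0.14  0.63 -0.04  2.16  0.06  0.35 -1.87] F [-1.2  3.8 10.4] w 0.0163 ydir -109.63 z [ 1.2e-03  3.0e-04 -1.0e+00]
shift mm [-0.9 58.5  0.2]
turn about tool z (deg) 0.37
[[39.7 38.  38.9]
 [38.  39.7 37.9]
 [37.7 37.4 36.6]] 37.951286539527466
```

Emit:
{"name": "servo_tool", "arguments": {
  "deltas": [
    [0.9,[0,0.004,0],[0,0,0]],
    [0.9,[0,0.008,0],[0,0,0]],
    [0.9,[0,0.009,0],[0,0,0]],
    [0.9,[0,0.009,0],[0,0,0]],
    [0.9,[0,0.009,0],[0,0,0]],
    [0.9,[0,0.009,0],[0,0,0]],
    [0.9,[0,0.006,0],[0,0,0]],
    [0.9,[0,0.002,0],[0,0,0]]
  ]
}}

```text
t: 20.92
tcp_pos: [0.4274, -0.1602, 0.0242]
orientation: [0.985, -0.171, 0.0, -0.0]
force: [-0.2, 10.7, 13.1]
grip_width: 0.0161
grip_force: 58.5
```

Emit:
{"name": "servo_tool", "arguments": {
  "deltas": [
    [0.9,[0,0,0],[0,0,0]],
    [0.9,[0,0,0],[0,0,0]],
    [0.9,[0,0,0],[0,0,0]],
    [0.9,[0,0,0],[0,0,0]]
  ]
}}

```text
t: 21.25
tcp_pos: [0.4277, -0.1592, 0.0242]
orientation: [0.985, -0.17, 0.0, -0.001]
force: [-1.0, 9.4, 13.0]
grip_width: 0.0166
grip_force: 58.6
```

```bash
python3 - <<'E'
from h import *
np.set_printoptions(linewidth=200)
go(npt([.4466,-.1072],-.058,0,.024),70)
W,x,y,z=side(10)
for n,a in(("x",x),("y",y),("z",z)): print(n);print(a[183:192,218:232].round(1))
s,_=grab_frame("side");cv2.imwrite("pics/s7.png",cv2.resize(s[150:225,205:305],(800,600),interpolation=cv2.INTER_CUBIC))
E
```

```text
t 21.25 tcp [ 0.4277 -0.1592  0.0242] q [ 0.27  0.63 -0.05  2.17  0.09  0.35 -1.77] F [-1.   9.4 13. ] w 0.0166 ydir -109.59 z [ 9.e-04  9.e-04 -1.e+00]
shift mm [-0.2  2.7  0.2]
turn about tool z (deg) 0.41
x
[[182.7 185.  182.8 184.1 183.9 183.5 184.4 183.6 181.6 182.2 182.9  49.6  48.1  26. ]
 [173.6 172.7 172.2 174.5 172.6 172.2 172.2 172.3 172.9 172.7 172.4  48.1  48.3  16.7]
 [161.6 162.8 -16.1 -16.4 160.9 161.  162.3 160.8 158.9 -15.1 -16.3 -16.6 -17.3 -17.4]
 [152.1 -20.5 -21.7 -23.4 -18.9 -20.  -19.7 -18.9 151.1 -17.6 -15.8 -17.1 -20.  -20.9]
 [141.2 -20.9 -22.1 -22.4 -20.5 -19.4 -20.9 -20.  141.2 -18.7 -17.8 -18.  -21.7 -21.1]
 [132.5 132.  -22.4 -21.7 -19.  -18.6 -20.4 -18.9 131.7 -18.7 -17.  -17.7 -22.5 -20. ]
 [122.2 123.7 -21.3 -21.8 121.5 121.3 121.1 120.8 121.9 121.7 121.8  69.2 -19.8 -29. ]
 [112.1 110.8 -22.6 -21.6  62.2  62.   61.8  62.7  61.   60.4  62.   61.1  45.2 -38.4]
 [102.3 102.6 -21.6 -22.4  52.4  52.8  52.3  53.8  52.7  52.3  53.5  50.8  46.6 -46.1]]
y
[[118.3 115.4 112.2 109.2 106.1 103.   99.9  96.8  93.6  90.5  87.5  80.6  77.8  74.5]
 [117.9 114.8 111
[... 639 characters left out ...]
.4  89.6  86.8  84.1  81.2  78.3  73.4]]
z
[[-0.7 -1.4 -0.8 -1.3 -1.2 -1.2 -1.5 -1.3 -0.7 -0.9 -1.2 39.5 39.9 46.7]
 [-1.1 -0.9 -0.8 -1.6 -1.  -0.9 -1.  -1.  -1.3 -1.2 -1.2 37.1 37.  46.7]
 [-0.6 -1.1 54.5 54.5 -0.6 -0.7 -1.1 -0.7 -0.1 53.9 54.2 54.3 54.5 54.5]
 [-0.9 53.2 53.5 54.  52.6 52.9 52.7 52.5 -0.9 52.  51.4 51.8 52.6 52.9]
 [-0.6 50.6 50.9 51.  50.3 50.  50.4 50.1 -0.9 49.6 49.3 49.3 50.4 50.2]
 [-1.  -0.9 48.3 48.1 47.1 47.  47.5 47.  -1.1 46.9 46.3 46.5 48.  47.1]
 [-0.8 -1.3 45.2 45.4 -0.8 -0.7 -0.7 -0.7 -1.1 -1.  -1.1 15.8 44.4 47.3]
 [-0.7 -0.3 42.9 42.6 15.3 15.4 15.4 15.1 15.6 15.7 15.2 15.4 20.5 47.7]
 [-0.5 -0.7 39.9 40.1 15.6 15.4 15.5 15.  15.3 15.4 15.  15.8 17.2 47.5]]
```

View pics/s7.png

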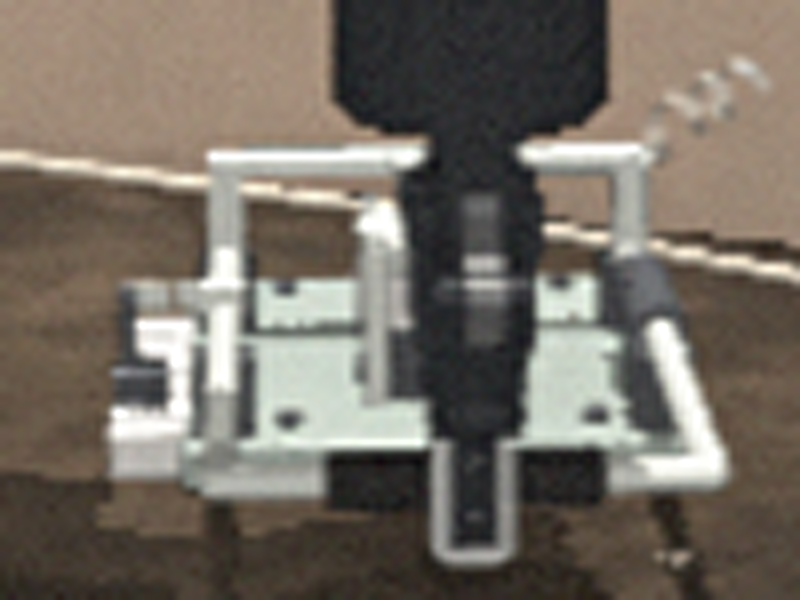

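The side crop shows the pointer (180,290) nearly level with the clip blade (150,295). By depth the pointer is still about 2 mm short, so I'll pull that much more and check again.

Emit:
{"name": "servo_tool", "arguments": {
  "deltas": [
    [0.9,[0,0.001,0],[0,0,0]],
    [0.9,[0,0.0012,0],[0,0,0]],
    [0.9,[0,0,0],[0,0,0]],
    [0.9,[0,0,0],[0,0,0]],
    [0.9,[0,0,0],[0,0,0]]
  ]
}}

```text
t: 22.22
tcp_pos: [0.427, -0.1612, 0.0242]
orientation: [0.985, -0.17, 0.0, -0.001]
force: [-1.7, 11.2, 12.6]
grip_width: 0.0164
grip_force: 58.7
```

```bash
python3 - <<'E'
from h import *
np.set_printoptions(linewidth=200)
Z=[side(6)[1:] for _ in range(6)]
go(npt([.4466,-.1072],-.058,0,.024),70)
for n,c0,c1 in(("clip",222,226),("pointer",227,230)):
    L=[x[186:189,c0:c1].mean() for x,y,z in Z];print(n,np.round(L,1),np.mean(L).round(2))
print(np.mean([a[0] for a in Z],0)[185:190,218:232].round(1))
E
```

```text
t 24.02 tcp [ 0.427  -0.1612  0.0242] q [ 0.27  0.63 -0.05  2.17  0.09  0.35 -1.77] F [-1.9 10.8 12.5] w 0.0163 ydir -109.59 z [ 9.e-04  9.e-04 -1.e+00]
shift mm [-0.2  0.5  0.2]
turn about tool z (deg) 0.41
clip [-19.9 -19.7 -20.  -19.7 -19.7 -19.9] -19.82
pointer [-20.3 -19.6 -19.9 -20.  -19.9 -19.9] -19.95
[[162.9 162.5 -15.7 -15.2 161.4 162.2 161.8 161.9 162.1 -16.6 -17.3 -16.5 -17.  -17.3]
 [153.  -20.9 -22.5 -22.  -20.2 -19.8 -19.5 -19.4 150.9 -19.7 -19.5 -20.5 -22.6 -22.7]
 [141.8 -21.4 -21.7 -22.2 -19.9 -20.  -19.8 -19.4 141.7 -20.4 -19.6 -20.2 -22.6 -23. ]
 [132.3 132.6 -22.3 -21.8 -19.9 -19.9 -20.2 -19.8 131.2 -19.7 -20.  -20.1 -22.2 -23.1]
 [122.5 121.9 -22.1 -22.3 122.2 121.8 121.8 121.6 121.6 121.4 120.6  71.7 -23.4 -29.3]]
```

```bash
python3 -c "
from station import *
print(sign_off())"
```

```text
the job is handed in; nothing more can be done
None
```

I seated the spacer and the disc on the body and let them go, then pulled the frame out. Its pointer lines up with the index clip's blade to about 0.1 mm by depth camera; I still hold the grip, and I handed the job in at about 24 s.

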